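# Hold a battery pack in the pit tester's guard window

## Task

Slide the tester's shutter fully open, then take the tall slim battery pack out of the caddy, pass its lower end upright through the guard window and press it down so that the sprung contact inside is pushed most of the way down. Finish while still gripping the pack and holding it pressed there: do not let go. Leave the other two packs standing in the caddy.

Things in the scene. Friction and masses are not known exactly. Their poses are not given: they have to be found in the camera images.
- tester: battery tester fixed to the table (it may stand on either side): grey box 110 mm (its x) x 180 mm (its y) x 85 mm high with a bare metal top plate. Origin: centre of its underside, z up.
- window (a point): centre of the guard window, at the top plate's upper face (85 mm above the table), axes as the tester's, 30 mm from its centre towards its -y. Upright slot 27 mm (x) x 49 mm (y), 25 mm deep: 2 mm wider and longer than the pack, with a 4 mm bevel round the mouth. The contact shoe's top is 35 mm below the mouth when up; the box is hollow around it.
- shutter (a joint): flat steel shutter, 52 x 62 x 4 mm, sliding on the top plate over the window. In m: 0 closed, grows towards the tester's +y, 0.070 is the open stop; window and bevel are free from 0.061 on. Starts nearly closed, stays where left, needs 2 N to move. Its upper face is 89.5 mm above the table; dark guide strips 31 mm to either side (x) reach 90 mm.
- fin (a point): centre of the top edge of the shutter's upright grip fin (moves with the shutter, axes as the tester's): 30 mm (x) x 10 mm (y), standing 26 mm above the shutter; its top is 115.5 mm above the table.
- contact (a joint): black contact shoe on a spring under the window. Value in m: 0 up, 0.012 fully pressed down. It takes 5 N to start and 0.5 N more for each mm (8 N at 0.006, 11 N at 0.012), more than the pack's weight.
- caddy: plywood caddy fixed to the table: 60 mm (x) x 205 mm (y) x 45 mm high, walls and floor 5 mm, three pockets in a row along y (centres at y = -66.7, 0, 66.7 mm, each 50 x 62 mm inside); one pack stands in each pocket, in any order. Origin: centre of its underside.
- pack: the tall slim pack: upright black hard-case battery, 25 mm (its x) x 47 mm (y) x 96 mm high, about 0.2 kg, grey band and two small brass dots at its top. Stands in the caddy, thin direction along the caddy's x, both ends and both sides alike for fitting. Origin: centre of its underside, z up.
- pack_thick: the thick pack, to be left alone: 36 mm (x) x 47 mm (y) x 96 mm high. Origin: centre of its underside.
- pack_short: the short pack, to be left alone: 25 mm (x) x 47 mm (y) x 70 mm high. Origin: centre of its underside.
Not all that is in view belongs to the job. Leave any green look-alike of the pack alone. Of the things that look like the tester, the smaller one is meant.

How it is judged:
By the outcome, as a careful person would: the job done as asked, in the order asked, and still so for the second after the job is handed in, while the arm keeps its last pose, push and grip.
It also fails if it takes over 54 s, if anything falls off the work surface, if the arm or the gripper's body presses on something with over 40 N, if the wrist force passes 120 N, or if a joint passes its speed limit or range.

## Robot

A 6-joint arm with a two-finger parallel gripper is mounted at the origin on the work surface. World frame = base frame: x ahead of the robot, y to its left, z up, the work surface at z = 0. Lengths are in m, angles in rad, forces in N, time in s.
With the tool pointing down it reaches from about 0.35 to 0.975 m from the base axis. Payload 4.9 kg.
Tool frame: the origin (TCP) lies at the very end of the fingers, on their centre line; the grasp point (between the pads) lies ctrl.grip_point_offset behind it (ctrl.grip_point_offset is the distance from the TCP to the grasp point, in m); z points along the fingers, y is the direction in which the jaws open and shut (so a half turn about z gives the same grasp; the last joint's range is limited). The gripper opens to 85 mm and grips with 20 to 120 N. Pads are 22 mm wide; open, the fingers measure 114 mm over their backs; the gripper's body (76 mm by 85 mm) begins 54 mm behind the grasp point. The pads swing forward as they close: fully open they stand 13 mm farther back than shut.
Start: joints at [1.158, 0.053, 1.613, -0, 1.476, -0.119], TCP at [0.181, 0.598, 0.209] pointing down, gripper open.
Joint ranges: [-3.01, 3.01], [-1.01, 2.22], [0.06, 2.58], [-1.02, 4.17], [0.09, 2.62], [-3.14, 3.14]. Speed limits (rad/s): [2.57, 2.57, 3.14, 3.14, 3.14, 3.14].

## Interface

Orientations are given as a rotation vector (axis times angle).
In Python, from station import ctrl gives the robot as it stands. The module is installed in compiled form; this text tells all that it offers.
- The arm moves only by the shell command python3 -m creep 'ROWS' [FORCE]. ROWS is JSON, a list of rows, each a list of 5 numbers: the closure in counts, from 0 (fully open) to 255 (shut), then the shift along the tool's x, y, z in mm, then the turn about the tool's z in rad. A call has 1 to 12 rows; each row is the pose to reach, as a shift and turn from the pose commanded when the call began, along the tool's axes at that moment; what a row does not reach only later rows make up. A row lasts 1/12 s, in which the tool goes at most 41.7 mm and 7.16 degrees, less where a joint would pass 70% of its speed; a pose out of reach is approached as far as the arm can. A call with a gripper value outside its range is refused whole. The fingers move at their own pace and stop on an object; FORCE is the grip in N (left out, the last holds). Time passes only in rows, so rows that repeat a pose let the fingers close. It gives the time, the measured TCP pose, the force and the opening at its end, in the units of the state.
- ctrl.get_obs(): the state, without advancing time (a new reading comes with each control period).
- ctrl.get_image(name): name is "scene" or "side" or "wrist"; returns the picture (420x560x3 uint8, red, green, blue); there is no depth.
- ctrl.calibration(name): a dict with "fx", "fy", "cx", "cy" (pixels), "R" (3x3) and "t" (3): a world point X has camera coordinates R X + t. Camera axes: x right, y down, z forward; pixel columns grow to the right and rows downward; lengths in m; the calibration is good to about 2 mm. A picture is of the moment at which its call begins: read the wrist's pose just before it. calibration takes no time and is no camera call; for the wrist camera it gives the pose at the moment of the call.
- ctrl.finish_job(): hands the job in, once; it reports no verdict.
Trained networks look in the newest picture that a camera, given by its name, has taken for a name from the list of things; names that differ only in an ending like _2 or _b are one class to them, and where a whole thing is asked for, a point or a joint stands for the part that bears it (a point fixed in the world has none). Each returns a list of dicts, best first, with "conf" (0 to 1); they miss things now and then, are a little off and sometimes report something else, mostly with a low value. They report only what shows in the picture. A call takes as long as a camera call. They do not tell look-alikes from the thing itself.
- ctrl.boxes_of(camera, label): "rect" ([left, top, width, height] in pixels, round what is visible of it).
- ctrl.outline_of(camera, label): "mask" (420x560 bool, what is visible of it) and "rect" ([left, top, width, height] in pixels, round what is visible of it).
The state is a dict: "t": time; "q": joint angles; "dq": joint speeds; "effort": joint torques, N m; "tool_pos": TCP position; "tool_rot": TCP orientation; "contact_force": force on the tool from outside, world axes, zero at the start; "wrist_torque": the same for the moment, N m; "opening": finger opening in m.
Only numpy, scipy, OpenCV 4.12 (cv2) and the standard library are available. Lean on these libraries where they do the work, as an engineer would, in place of code of your own. Each camera call takes 0.05 s, during which the arm holds its last target. There are 200 camera calls.

## Working session

There is one attempt and no reset: what is moved stays moved. The work goes in short steps, Python scripts to look and compute and a shell command to move; the robot and the scene stay as the last step left them, time stands still between calls to the robot, and variables do not carry over. Pictures are saved under pics/ and viewed, about 8 in all and at most 12, crops included, and the job is handed in when it is done.

```bash
mkdir -p pics; cat > h.py <<'E'
import numpy as np, cv2
from station import ctrl
from scipy.spatial.transform import Rotation as Rn
def save(cam,name):
    im=ctrl.get_image(cam); cv2.imwrite('pics/'+name,im[:,:,::-1]); return im
def ray(cam,u,v,z,c=None):
    c=c or ctrl.calibration(cam); R=np.array(c['R']);t=np.array(c['t'])
    d=R.T@np.array([(u-c['cx'])/c['fx'],(v-c['cy'])/c['fy'],1]); o=-R.T@t
    return o+d*(z-o[2])/d[2]
def proj(cam,X,c=None):
    c=c or ctrl.calibration(cam); p=np.array(c['R'])@np.array(X)+np.array(c['t'])
    return [c['fx']*p[0]/p[2]+c['cx'],c['fy']*p[1]/p[2]+c['cy']]
E
python3 - <<'E'
from h import *
a=save('scene','s0.png'); b=save('side','d0.png')
cv2.imwrite('pics/both.png',cv2.resize(np.vstack([a,b]),None,fx=.71,fy=.71)[:,:,::-1])
for cam in ('scene','side'):
    for l in ('tester','fin','caddy','pack','pack_thick','pack_short'):
        print(cam,l,[(round(d['conf'],2),d['rect']) for d in ctrl.boxes_of(cam,l)][:4])
o=ctrl.get_obs();print(o['tool_pos'],o['tool_rot'],o['t'],ctrl.grip_point_offset)
E
```

```text
scene tester [(0.94, [296.9, 187.0, 83.5, 73.2]), (0.57, [233.3, 127.7, 96.9, 74.3])]
scene fin [(0.71, [320.7, 195.4, 27.3, 21.2])]
scene caddy [(0.95, [190.7, 271.6, 82.0, 95.4])]
scene pack [(0.94, [291.3, 289.1, 27.0, 59.0]), (0.56, [219.1, 272.9, 24.8, 46.2])]
scene pack_thick [(0.83, [199.4, 297.5, 34.6, 50.6])]
scene pack_short [(0.98, [240.3, 264.0, 25.2, 32.9])]
side tester [(0.91, [253.3, 148.8, 58.8, 71.4]), (0.68, [116.9, 121.4, 78.3, 91.5])]
side fin [(0.72, [138.5, 134.6, 35.5, 29.1]), (0.58, [271.2, 161.4, 29.0, 21.1])]
side caddy [(0.67, [295.2, 257.2, 85.1, 87.1])]
side pack [(0.75, [365.7, 237.2, 29.4, 42.7]), (0.57, [323.3, 260.8, 24.3, 42.9]), (0.46, [344.3, 281.1, 29.0, 46.3])]
side pack_thick [(0.61, [340.7, 278.6, 33.7, 50.5]), (0.22, [272.4, 162.9, 27.3, 21.2])]
side pack_short [(0.67, [251.7, 147.6, 63.7, 73.5]), (0.57, [307.6, 245.9, 20.1, 37.6])]
[0.18100801 0.59820263 0.20875569] [4.59853363e-01 3.10771125e+00 7.83576509e-05] 0.7 0.0187
```

View pics/s0.png

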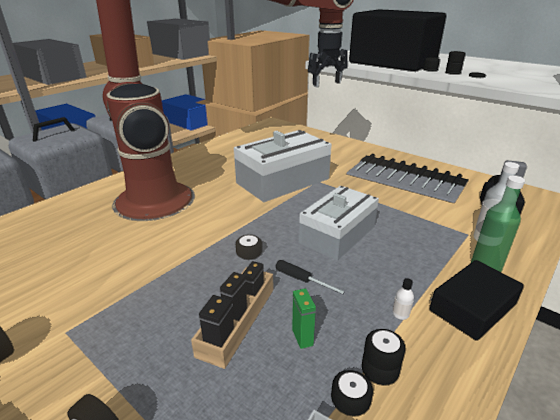

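View pics/d0.png

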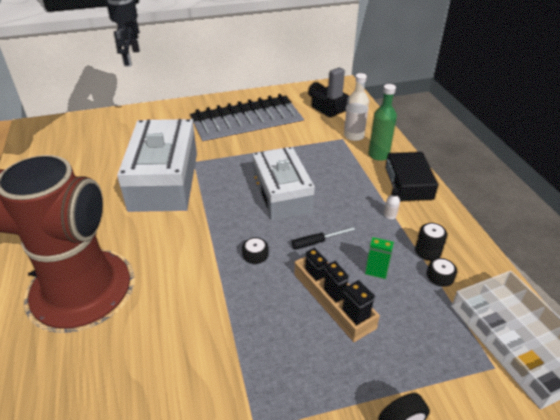

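Scene view: the smaller tester is at about (338,222), the caddy at (232,318), and the packs from near to far are thick (216,322), tall slim (231,295) and short (252,280). The green look-alike is at (304,318). The side view agrees. Next I fit poses to the masks.

```bash
cat > fit.py <<'E'
from h import *
from scipy.optimize import minimize
def boxsil(cam,c,p,dims,z0=0):
    x,y,a=p; C,S=np.cos(a),np.sin(a); pts=[]
    for sx in(-.5,.5):
        for sy in(-.5,.5):
            for z in(z0,z0+dims[2]):
                X,Y=sx*dims[0],sy*dims[1]; pts.append(proj(cam,[x+C*X-S*Y,y+S*X+C*Y,z],c))
    m=np.zeros((840,1120),np.uint8)
    cv2.fillConvexPoly(m,cv2.convexHull(np.float32(pts)*2).round().astype(int),1); return m
def fit(masks,dims,p0s,z0=0):
    cs={k:ctrl.calibration(k) for k in masks}; M={k:cv2.resize(m.astype(np.uint8),(1120,840)) for k,m in masks.items()}
    def cost(p):
        s=0
        for k in M:
            b=boxsil(k,cs[k],p,dims,z0); s+=1-(b&M[k]).sum()/max(1,(b|M[k]).sum())
        return s
    return min((minimize(cost,p,method='Nelder-Mead',options=dict(initial_simplex=np.array(p)+np.array([[0,0,0],[.03,0,0],[0,.03,0],[0,0,.3]]),xatol=1e-4,fatol=1e-4)) for p in p0s),key=lambda r:r.fun)
E
python3 - <<'E'
from fit import *
def pick(cam,l,u,v):
    L=[d for d in ctrl.outline_of(cam,l) if np.hypot(d['rect'][0]+d['rect'][2]/2-u,d['rect'][1]+d['rect'][3]/2-v)<22]
    return L[0] if L else None
T={'scene':pick('scene','tester',338,223),'side':pick('side','tester',283,184)}
T={k:d['mask'] for k,d in T.items() if d}
g=ray('scene',338,222,.05); print('g',g,list(T))
r=fit(T,(.11,.18,.085),[[g[0],g[1],a] for a in np.arange(0,3.1,.5)]); print('tester',r.x,r.fun)
for cam,u,v in(('scene',334,206),('side',285,172)):
    d=pick(cam,'fin',u,v)
    if d:
        ys,xs=np.nonzero(d['mask']); w=ray(cam,xs.mean(),ys.mean(),.1025); a=r.x[2];e=w[:2]-r.x[:2]
        print(cam,'fin',w,'local',e@[np.cos(a),np.sin(a)],e@[-np.sin(a),np.cos(a)])
# caddy + packs union sil is messy: use pack top faces & packs
for l,dims,s,q in(('pack_thick',(.036,.047,.056),(217,322),(357,303)),('pack',(.025,.047,.056),(231,295),(335,282)),('pack_short',(.025,.047,.03),(253,280),(317,265))):
    P={}
    for cam,c in(('scene',s),('side',q)):
        for ll in (l,'pack','pack_thick','pack_short'):
            d=pick(cam,ll,*c)
            if d and abs(d['rect'][0]+d['rect'][2]/2-c[0])<12: P[cam]=d['mask'];break
    for k in P:
        ys,xs=np.nonzero(P[k]);print(l,k,xs.min(),xs.max(),ys.min(),ys.max(),ray(k,xs.mean(),ys.mean(),.04+dims[2]/2))
E
```

```text
g [0.51734516 0.17106374 0.05      ] ['scene', 'side']
tester [0.50899637 0.19092808 0.0163906 ] 0.06644741008950183
scene fin [0.51890607 0.14991028 0.1025    ] local 0.009236097579187195 -0.04117471194769529
side fin [0.50470437 0.15416908 0.1025    ] local -0.004893893096670647 -0.03668371616212184
pack_thick scene 199 233 296 345 [ 0.54270046 -0.23887529  0.068     ]
pack_thick side 341 374 279 325 [ 0.54302883 -0.23836524  0.068     ]
pack scene 220 246 271 320 [ 0.52003257 -0.17285888  0.068     ]
pack side 323 347 261 302 [ 0.51855838 -0.17723472  0.068     ]
pack_short scene 245 262 262 296 [ 0.50738281 -0.11175209  0.055     ]
pack_short side 305 325 248 281 [ 0.49945377 -0.11209621  0.055     ]
```

```bash
python3 - <<'E'
from h import *
a=cv2.imread('pics/s0.png')[180:370,185:385];b=cv2.imread('pics/d0.png')[140:340,245:400]
a=cv2.resize(a,(600,570),interpolation=3)[:,:420];b=cv2.resize(b,None,fx=2.85,fy=2.85)
a=cv2.imread('pics/s0.png')[250:370,185:285];b=cv2.imread('pics/d0.png')[240:340,290:385]
a=cv2.resize(a,(400,480));b=cv2.resize(b,(380,400));o=np.zeros((480,780,3),np.uint8);o[:,:400]=a;o[:400,400:]=b
cv2.imwrite('pics/crop.png',o)
E
```

```text
(no output)
```

View pics/crop.png

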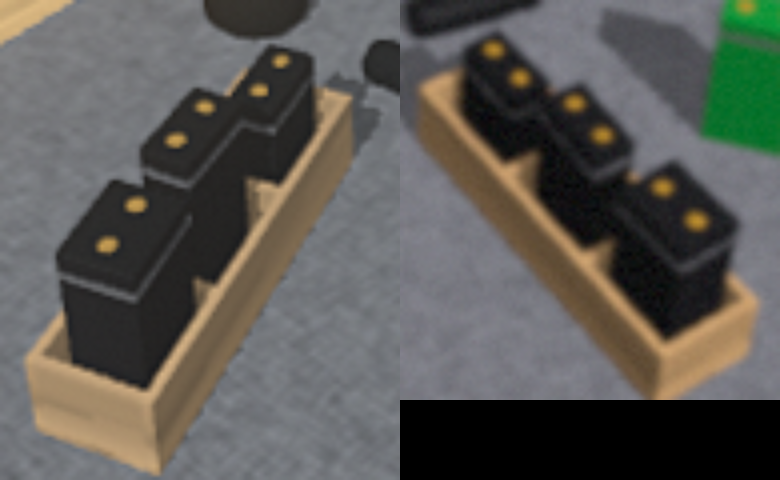

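The slim pack sits in the middle pocket: in the crop its top is lower than the thick pack's only because it is narrower, and the short pack is at the far end. Next, the wrist view above the tester.

```bash
cat >> h.py <<'E'
def go(x,y,z,ang):
    """print shift (mm) and turn for target TCP, tool-y axis at world angle ang (mod pi)"""
    o=ctrl.get_obs();R=Rn.from_rotvec(o['tool_rot']).as_matrix()
    d=R.T@(np.array([x,y,z])-o['tool_pos'])*1e3
    cur=np.arctan2(R[1,1],R[0,1]); t=-(ang-cur) # tool z down
    t=(t+np.pi/2)%np.pi-np.pi/2
    print('t',round(o['t'],2),'pos',o['tool_pos'].round(4),'yang',round(cur,4),'zax',R[:,2].round(4),'q6',round(o['q'][5],2),'F',o['contact_force'].round(1),'op',round(o['opening'],4)); print('shift',d.round(1),'turn',round(t,4),'alt',round(t-np.sign(t)*np.pi,4))
E
python3 - <<'E'
from h import *
go(.509,.12,.29,1.587)
c=ctrl.calibration('wrist');R=np.array(c['R']);print('cam',-R.T@np.array(c['t']),R.round(2).tolist(),c['fx'])
E
```

```text
t 1.2 pos [0.181  0.5982 0.2087] yang 1.2771 zax [ 0. -0. -1.] q6 -0.12 F [ 0.7  0.2 -0.8] op 0.0857
shift [-452.4 -362.8  -81.3] turn -0.3099 alt 2.8317
cam [0.10492133 0.62121664 0.37420732] [[0.29, 0.96, -0.0], [0.91, -0.27, 0.31], [0.29, -0.09, -0.95]] 315.6311219183135
```

```bash
python3 -m creep '[[0,-32,-26,-6,0],[0,-64,-52,-12,0],[0,-97,-78,-17,-0.05],[0,-129,-104,-23,-0.1],[0,-161,-130,-29,-0.15],[0,-193,-155,-35,-0.2],[0,-225,-181,-41,-0.25],[0,-258,-207,-46,-0.31],[0,-290,-233,-52,-0.31],[0,-322,-259,-58,-0.31],[0,-354,-285,-64,-0.31],[0,-386,-311,-70,-0.31]]' 40; python3 - <<'E'
from h import *
go(.509,.12,.29,1.587)
E
```

```text
t: 2.2
tool_pos: [0.4608, 0.1874, 0.2793]
tool_rot: [-0.025, 3.14, 0.0]
contact_force: [0.4, 0.4, 0.4]
opening: 0.0852
t 2.2 pos [0.4608 0.1874 0.2793] yang 1.5869 zax [ 1.e-03  3.e-04 -1.e+00] q6 -1.35 F [0.4 0.4 0.4] op 0.0852
shift [-47.1 -68.2 -10.7] turn -0.0001 alt 3.1415
```

```bash
python3 -m creep '[[0,-24,-34,-5,0],[0,-47,-58,-10,0],[0,-47,-68,-10,0],[0,-47,-68,-10,0]]'; python3 - <<'E'
from h import *
c=ctrl.calibration('wrist'); save('wrist','w1.png')
import json; json.dump({k:np.array(v).tolist() for k,v in c.items()},open('w1.json','w'))
go(.509,.154,.096,1.587)
for l in('tester','fin','shutter','window'):
    for d in ctrl.outline_of('wrist',l)[:2]: 
        ys,xs=np.nonzero(d['mask']); print(l,d['conf'],d['rect'],cv2.minAreaRect(np.c_[xs,ys].astype(np.float32)))
E
```

```text
t: 2.53
tool_pos: [0.5088, 0.12, 0.2887]
tool_rot: [0.019, -3.141, 0.0]
contact_force: [-1.0, 0.3, 0.5]
opening: 0.0853
t 2.58 pos [0.508  0.1215 0.2884] yang 1.585 zax [-7.e-04  5.e-04 -1.e+00] q6 -1.49 F [-0.3  0.6 -0.8] op 0.0855
shift [ -1.6  32.4 192.5] turn -0.002 alt 3.1396
tester 0.87 [496.0, 0.8, 63.2, 11.1] ((528.0, 5.5), (11.0, 62.0), 90.0)
tester 0.6 [265.2, 118.5, 152.7, 99.8] ((341.6997985839844, 168.53981018066406), (98.5445327758789, 158.22259521484375), 88.88761138916016)
fin 0.59 [290.5, 154.6, 51.1, 44.1] ((317.4999694824219, 174.99998474121094), (52.99999237060547, 43.99999237060547), 0.0)
shutter 0.93 [291.8, 152.8, 55.1, 43.5] ((317.5, 174.5), (43.0, 53.0), 90.0)
window 0.84 [500.3, 0.3, 56.9, 9.7] ((529.0, 5.0), (10.0, 60.0), 90.0)
window 0.73 [265.6, 119.9, 151.7, 96.1] ((341.8795166015625, 168.2969970703125), (98.28466033935547, 157.11996459960938), 89.3839340209961)
```

View pics/w1.png

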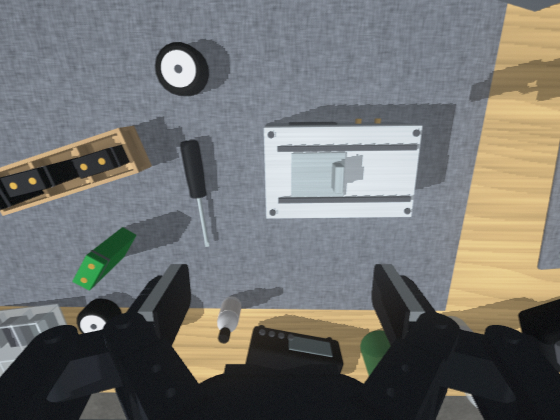

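Wrist view: the tester's top plate has corners at about (265,127), (421,126), (412,217) and (267,218). The shutter spans columns 292–346, with the fin near its right (+y) end at about (340,177). The caddy is at upper left, reaching (140,150).

```bash
python3 - <<'E'
from h import *
import json
c=json.load(open('w1.json'))
im=cv2.imread('pics/w1.png')
C=np.array([ray('wrist',u,v,.085,c)[:2] for u,v in((265,127),(421.5,126),(412,217),(267,218))])*1000
print(C.round(1),C.mean(0)); (a,b),s,ang=cv2.minAreaRect(C.astype(np.float32)); print(a,b,s,ang)
for u,v in((292,152),(292,196),(346,152),(346,196)): print('sh',ray('wrist',u,v,.0895,c).round(4))
for u,v in((340,177),):print('fin',ray('wrist',u,v,.1155,c).round(4),ray('wrist',u,v,.09,c).round(4))
o=np.vstack([im[110:230,255:430]]);cv2.imwrite('pics/w1c.png',cv2.resize(o,None,fx=4.5,fy=4.5,interpolation=2))
E
```

```text
[[454.8 101.4]
 [451.4 279.3]
 [561.3 284. ]
 [565.  103.7]] [508.12635079 192.10749848]
508.0595703125 192.69638061523438 (110.21754455566406, 180.3404083251953) 1.1918827295303345
sh [0.4821 0.1327 0.0895]
sh [0.5348 0.1339 0.0895]
sh [0.4813 0.1948 0.0895]
sh [0.5339 0.1989 0.0895]
fin [0.5049 0.185  0.1155] [0.5106 0.1899 0.09  ]
```

View pics/w1c.png

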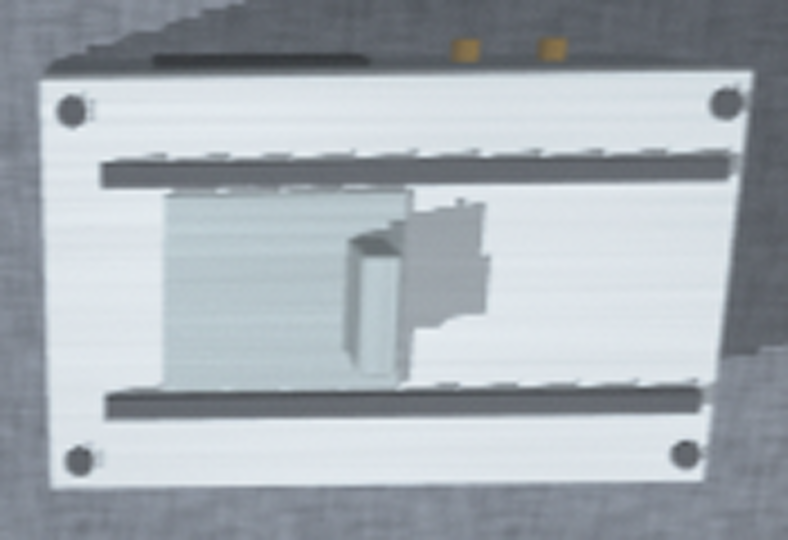

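```bash
python3 -m creep '[[0,0,32,25,0],[0,1,64,40,0],[0,1,64,80,0],[0,1,64,120,0],[0,1,64,155,0],[0,1,64,180,0],[0,1,64,195,0],[0,1,64,195,0],[255,1,64,195,0],[255,1,64,195,0],[255,1,64,195,0],[255,1,64,195,0]]' 40; python3 -m creep '[[255,0,0,0,0],[255,0,0,0,0],[255,0,0,0,0]]'; python3 -m creep '[[255,0,0,0,0]]'
```

```text
t: 3.78
tool_pos: [0.5073, 0.1865, 0.0957]
tool_rot: [-0.026, 3.138, 0.001]
contact_force: [-0.3, -0.7, -0.7]
opening: 0.0385
t: 4.03
tool_pos: [0.5063, 0.186, 0.0941]
tool_rot: [-0.025, 3.141, 0.0]
contact_force: [-0.1, 0.4, 0.2]
opening: 0.0006
t: 4.12
tool_pos: [0.5062, 0.186, 0.0938]
tool_rot: [-0.025, 3.141, 0.0]
contact_force: [0.1, 0.2, 0.2]
opening: 0.0002
```

```bash
python3 - <<'E'
from h import *
a=save('wrist','w2.png'); s=save('scene','s2.png');d=save('side','d2.png')
o=np.zeros((420,800,3),np.uint8)
o[:,:320]=cv2.resize(s[170:275,295:375],(320,420))
o[:,320:]=cv2.resize(a,(480,420)) 
cv2.imwrite('pics/c2.png',o[:,:,::-1])
E
```

```text
(no output)
```

View pics/c2.png

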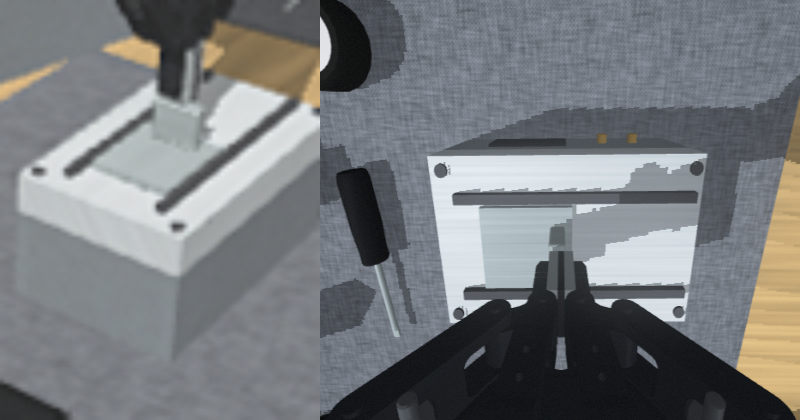

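```bash
python3 - <<'E'
from h import *
a=cv2.imread('pics/w2.png')[200:360,200:360]; s=cv2.imread('pics/d2.png')[130:210,240:320]
o=np.hstack([cv2.resize(a,(400,400),interpolation=2),cv2.resize(s,(400,400),interpolation=2)])
cv2.imwrite('pics/c3.png',o)
E
```

```text
(no output)
```

View pics/c3.png

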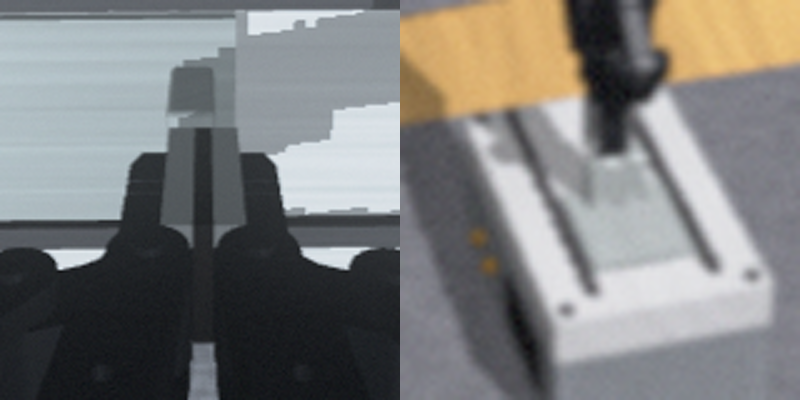

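```bash
python3 - <<'E'
from h import *
o=ctrl.get_obs();p=o['tool_pos'];print(p,o['opening'],o['contact_force'])
for cam,(x0,y0,k) in(('side',(240,130,5)),('wrist',(200,200,2.5))):
    off=400 if cam=='side' else 0
    for n,X in(('tcp',p),('tcp+22',p+[0,0,.022]),('tcp -x11',p-[.011,0,0]),('fin',(.508,.185,.1155)),('fin-x',(.493,.185,.1155)),('fin+x',(.523,.185,.1155)),('finbase-x',(.493,.185,.09))):
        u,v=proj(cam,X); print(cam,n,round(u,1),round(v,1),'crop',round((u-x0)*k+off),round((v-y0)*k))
E
```

```text
[0.50602367 0.18599055 0.0935306 ] -0.00013767562480270624 [ 0.11340057 -1.22820109  0.25448649]
side tcp 281.1 167.6 crop 605 188
side tcp+22 281.1 160.6 crop 606 153
side tcp -x11 276.9 168.3 crop 584 192
side fin 282.0 160.7 crop 610 153
side fin-x 276.2 161.6 crop 581 158
side fin+x 287.8 159.7 crop 639 149
side finbase-x 276.2 169.8 crop 581 199
wrist tcp 280.4 248.4 crop 201 121
wrist tcp+22 280.4 267.2 crop 201 168
wrist tcp -x11 280.8 230.7 crop 202 77
wrist fin 278.4 270.6 crop 196 177
wrist fin-x 278.8 243.8 crop 197 110
wrist fin+x 278.0 295.9 crop 195 240
wrist finbase-x 279.1 225.1 crop 198 63
```

The jaws shut just above the fin. The images put the real finger ends about 22 mm short of the reported TCP: the pad edge is at crop row 127, where row 77 was expected. I'll open, go about 18 mm lower and close again.

```bash
python3 -m creep '[[60,0,0,0,0],[60,0,0,0,0],[60,0,0,0,0],[60,0,0,0,0],[60,0,0,6,0],[60,0,0,12,0],[60,0,0,18,0],[60,0,0,18,0],[255,0,0,18,0],[255,0,0,18,0],[255,0,0,18,0],[255,0,0,18,0]]' 40; python3 -m creep '[[255,0,0,0,0],[255,0,0,0,0]]'
```

```text
t: 5.27
tool_pos: [0.5064, 0.1861, 0.076]
tool_rot: [-0.025, 3.141, 0.0]
contact_force: [0.5, -0.3, -0.2]
opening: 0.0169
t: 5.43
tool_pos: [0.5064, 0.1859, 0.0761]
tool_rot: [-0.026, 3.141, -0.001]
contact_force: [0.4, -1.4, 3.2]
opening: 0.0089
```

Gripped: the opening reads 9 mm on the 10 mm fin. Now slide it open.

```bash
python3 -m creep '[[255,0,8,0,0],[255,0,18,0,0],[255,0,28,0,0],[255,0,38,0,0],[255,0,48,0,0],[255,0,56,0,0],[255,0,62,0,0],[255,0,66,0,0],[255,0,66,0,0]]'; python3 -m creep '[[255,0,2,0,0],[255,0,4,0,0],[255,0,4,0,0]]'
```

```text
t: 6.18
tool_pos: [0.5048, 0.2503, 0.076]
tool_rot: [0.029, -3.14, 0.012]
contact_force: [-3.6, -13.0, 9.1]
opening: 0.0088
t: 6.43
tool_pos: [0.5048, 0.2503, 0.0759]
tool_rot: [0.028, -3.139, 0.024]
contact_force: [-4.4, -25.4, 11.2]
opening: 0.0088
```

Stopped at the open stop (25 N, no more travel). Back off slightly, release, rise and move to the caddy.

```bash
python3 -m creep '[[255,0,-4,0,0],[0,0,-4,0,0],[0,0,-4,0,0],[0,0,-4,0,0],[0,0,-4,-25,0],[0,0,-4,-65,0],[0,0,-10,-105,0],[0,-3,-45,-120,0.12],[0,-6,-85,-140,0.24],[0,-9,-125,-160,0.36],[0,-12,-165,-180,0.48],[0,-15,-205,-200,0.6]]'; python3 - <<'E'
from h import *
save('side','d3.png')
go(.54,-.242,.30,.30)
E
```

```text
t: 7.43
tool_pos: [0.5222, 0.062, 0.2707]
tool_rot: [0.911, 3.006, 0.001]
contact_force: [0.2, -0.4, -0.5]
opening: 0.085
t 7.48 pos [0.5248 0.0559 0.2755] yang 0.9724 zax [ 0.0078 -0.0047 -1.    ] q6 -1.0 F [ 1.8 -3.8  3.2] op 0.085
shift [-180.6 -237.6  -23. ] turn 0.6724 alt -2.4692
```

```bash
python3 -m creep '[[0,-23,-30,-4,0.1],[0,-46,-60,-8,0.2],[0,-69,-90,-12,0.3],[0,-92,-120,-16,0.4],[0,-115,-150,-20,0.5],[0,-138,-180,-23,0.6],[0,-161,-212,-23,0.67],[0,-181,-238,-23,0.67],[0,-181,-238,-23,0.67],[0,-181,-238,-23,0.67]]'; python3 - <<'E'
from h import *
import json
c=ctrl.calibration('wrist'); json.dump({k:np.array(v).tolist() for k,v in c.items()},open('w4.json','w'))
save('wrist','w4.png')
go(.519,-.175,.30,.30)
im=cv2.imread('pics/w4.png'); d=cv2.imread('pics/d3.png')[140:240,240:330]
o=np.hstack([im[:,:,:],cv2.resize(d,(378,420))[:,:240]]);cv2.imwrite('pics/c4.png',o)
E
```

```text
t: 8.32
tool_pos: [0.5424, -0.2364, 0.2919]
tool_rot: [-1.844, -2.542, -0.001]
contact_force: [0.0, 0.5, -0.5]
opening: 0.0853
t 8.37 pos [ 0.5424 -0.2352  0.2922] yang 0.3172 zax [-5.0e-04  1.4e-03 -1.0e+00] q6 -0.85 F [-0.4 -0.7 -0.2] op 0.0853
shift [64.5 -3.4 -7.7] turn 0.0172 alt -3.1244
```

View pics/c4.png

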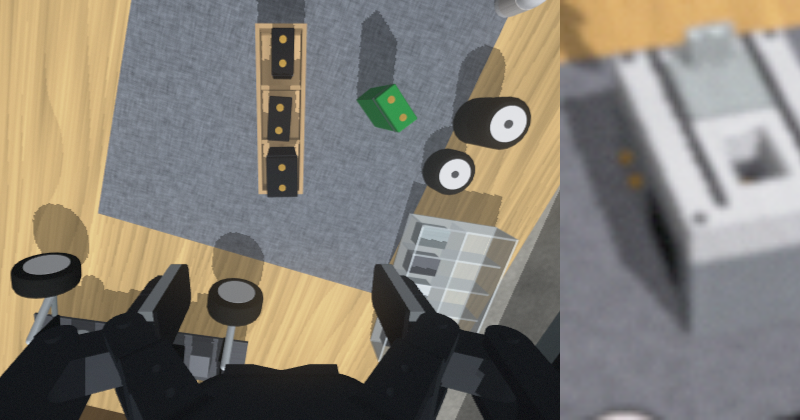

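The side crop shows the shutter clear of the window. In the wrist view the middle slim pack's dots are at about (280,107) and (277,132); the thick pack is at (282,172) and the short one at (283,51).

```bash
python3 - <<'E'
from h import *
import json
c=json.load(open('w4.json')); im=cv2.imread('pics/w4.png')
hsv=cv2.cvtColor(im,cv2.COLOR_BGR2HSV); m=cv2.inRange(hsv,(10,110,110),(35,255,255))
n,_,st,ce=cv2.connectedComponentsWithStats(m)
for i in range(1,n):
    u,v=ce[i]
    if 265<u<300 and 25<v<200 and 4<st[i,4]<90: print((round(u,1),round(v,1)),st[i,4],[ray('wrist',u,v,z,c)[:2].round(4).tolist() for z in(.101,.075)])
# dark top of mid pack orientation
top=(im.max(2)<60).astype(np.uint8); top[:94]=0; top[142:]=0; top[:,:262]=0; top[:,300:]=0
ys,xs=np.nonzero(top); P=np.array([ray('wrist',u,v,.101,c)[:2] for u,v in zip(xs,ys)])*1e3
print(cv2.minAreaRect(P.astype(np.float32)))
E
```

```text
(np.float64(282.5), np.float64(38.6)) 54 [[0.499, -0.1011], [0.4976, -0.0967]]
(np.float64(282.2), np.float64(62.8)) 49 [[0.5057, -0.1226], [0.5049, -0.1198]]
(np.float64(279.6), np.float64(107.3)) 49 [[0.5168, -0.1653], [0.5168, -0.1656]]
(np.float64(278.4), np.float64(130.1)) 46 [[0.523, -0.1885], [0.5234, -0.1905]]
(np.float64(281.4), np.float64(167.0)) 43 [[0.539, -0.2266], [0.5406, -0.2313]]
(np.float64(282.0), np.float64(187.5)) 38 [[0.5472, -0.2493], [0.5493, -0.2557]]
((519.8348388671875, -176.5841827392578), (23.2871150970459, 45.6513557434082), 14.620098114013672)
```

```bash
python3 -m creep '[[0,0,0,0,0]]'; python3 - <<'E'
from h import *
go(.520,-.1768,.046,.26)
E
```

```text
t: 8.45
tool_pos: [0.5425, -0.2344, 0.2927]
tool_rot: [-1.84, -2.545, -0.001]
contact_force: [0.4, 0.9, -0.4]
opening: 0.0852
t 8.45 pos [ 0.5425 -0.2344  0.2927] yang 0.3188 zax [-0.e+00  8.e-04 -1.e+00] q6 -0.85 F [ 0.4  0.9 -0.4] op 0.0852
shift [ 61.5  -3.4 246.7] turn 0.0588 alt -3.0828
```

```bash
python3 -m creep '[[0,30,-2,25,0.03],[0,61,-3,50,0.06],[0,61,-3,90,0.06],[0,61,-3,130,0.06],[0,61,-3,160,0.06],[0,61,-3,185,0.06],[0,61,-3,210,0.06],[0,61,-3,230,0.06],[0,61,-3,246,0.06],[0,61,-3,246,0.06],[0,61,-3,246,0.06]]' 80; python3 - <<'E'
from h import *
go(.520,-.1768,.046,.26)
im=save('wrist','w5.png')
E
```

```text
t: 9.37
tool_pos: [0.5198, -0.1771, 0.0464]
tool_rot: [-1.915, -2.488, 0.0]
contact_force: [-0.4, 0.1, 0.2]
opening: 0.0853
t 9.37 pos [ 0.5198 -0.1771  0.0464] yang 0.259 zax [-0.0015  0.001  -1.    ] q6 -0.72 F [-0.4  0.1  0.2] op 0.0853
shift [0.2 0.3 0.4] turn -0.001 alt 3.1406
```

View pics/w5.png

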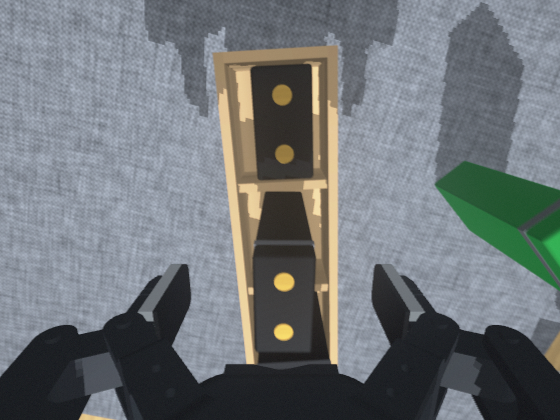

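The pack's top (dots at (284,282) and (284,332)) sits midway between the open fingers (inner edges near columns 188 and 373). Closing now.

```bash
python3 -m creep '[[255,0,0,0,0],[255,0,0,0,0],[255,0,0,0,0],[255,0,0,0,0],[255,0,0,0,0],[255,0,0,0,0],[255,0,0,0,0],[255,0,0,0,0]]' 80; python3 -m creep '[[255,0,0,-10,0],[255,0,0,-30,0],[255,0,0,-60,0],[255,0,0,-95,0],[255,0,0,-125,0],[255,0,0,-150,0],[255,0,0,-150,0]]'; python3 - <<'E'
from h import *
o=ctrl.get_obs(); go(.508,.1625,.2,.02)
save('wrist','w6.png'); save('side','d6.png')
E
```

```text
t: 10.08
tool_pos: [0.5209, -0.1792, 0.0478]
tool_rot: [1.918, 2.486, 0.001]
contact_force: [0.4, -0.4, 3.2]
opening: 0.0237
t: 10.67
tool_pos: [0.5227, -0.1801, 0.2037]
tool_rot: [1.913, 2.48, 0.003]
contact_force: [0.4, 0.5, -1.4]
opening: 0.0242
t 10.67 pos [ 0.5227 -0.1801  0.2037] yang 0.257 zax [ 0.0088 -0.0045 -1.    ] q6 -0.72 F [ 0.4  0.5 -1.4] op 0.0242
shift [335.1  72.8   2. ] turn 0.237 alt -2.9046
```

View pics/d6.png

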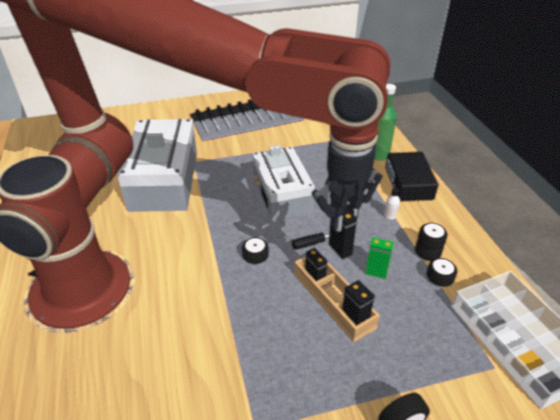

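The slim pack is held in the gripper at (345,232), and the other two are still in the caddy. I'll carry it to just short of the window to look at both together.

```bash
python3 -m creep '[[255,20,4,0,0],[255,50,10,0,0.04],[255,85,17,0,0.08],[255,120,24,0,0.12],[255,155,31,0,0.16],[255,190,38,0,0.2],[255,220,45,0,0.237],[255,240,49,0,0.237],[255,248,50,0,0.237],[255,248,50,0,0.237],[255,248,50,0,0.237]]'; python3 - <<'E'
from h import *
import json
c=ctrl.calibration('wrist'); json.dump({k:np.array(v).tolist() for k,v in c.items()},open('w7.json','w'))
save('wrist','w7.png'); go(.508,.1625,.2,.02)
E
```

```text
t: 11.68
tool_pos: [0.5044, 0.0734, 0.1948]
tool_rot: [-2.197, -2.243, 0.005]
contact_force: [0.1, 0.3, -1.7]
opening: 0.0239
t 11.73 pos [0.5048 0.0729 0.1954] yang 0.0195 zax [-2.6e-03 -8.0e-04 -1.0e+00] q6 -0.02 F [-0.2  0.2 -2.5] op 0.0239
shift [89.5  4.9 -4.7] turn -0.0005 alt 3.141
```

View pics/w7.png

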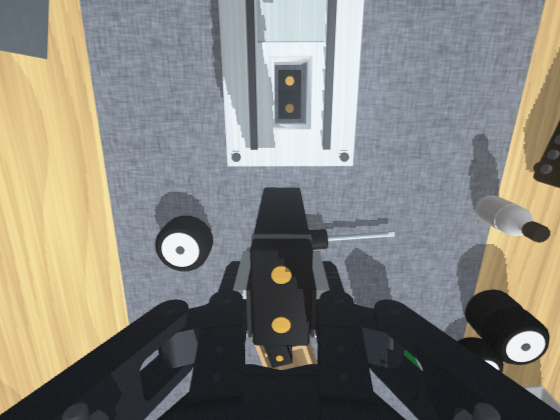

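The wrist view shows the window (mouth about columns 272–312, rows 62–129) with the contact shoe inside. The pack's top dots are at (281,275) and (281,325), and its bottom front edge is at about row 188, columns 263–300.

```bash
python3 - <<'E'
from h import *
import json
c=json.load(open('w7.json')); im=cv2.imread('pics/w7.png'); g=im.mean(2).astype(int)
print('row95 cols264-320',g[90:100,264:320].mean(0).astype(int).tolist())
print('cols285-296 rows52-140',g[52:140,294:299].mean(1).astype(int).tolist())
print('bottom row190',g[192:195,255:310].mean(0).astype(int).tolist())
print('bottom col',g[180:196,275:290].mean(1).astype(int).tolist())
hsv=cv2.cvtColor(im,cv2.COLOR_BGR2HSV); m=cv2.inRange(hsv,(10,110,110),(35,255,255))
n,_,st,ce=cv2.connectedComponentsWithStats(m); p=ctrl.get_obs()['tool_pos']
for i in range(1,n):
    if 270<ce[i][0]<295 and st[i,4]>30: print(ce[i].round(1),st[i,4],'@pack top',(ray('wrist',*ce[i],.249,c)-p).round(4))
# plate corners of screws
q=[ray('wrist',u,v,.085,c)[:2].round(4).tolist() for u,v in((228,165),(353,166),(236,157),(345,157))]; print(q)
E
```

```text
row95 cols264-320 [180, 180, 179, 178, 176, 174, 170, 168, 176, 221, 182, 119, 108, 108, 83, 65, 67, 66, 67, 66, 67, 68, 68, 68, 68, 68, 69, 69, 69, 70, 70, 70, 71, 71, 71, 72, 78, 102, 113, 115, 115, 120, 151, 180, 187, 189, 196, 218, 239, 243, 242, 240, 241, 243, 242, 241]
cols285-296 rows52-140 [242, 243, 242, 239, 232, 234, 234, 229, 222, 211, 190, 189, 172, 111, 111, 110, 111, 105, 68, 69, 69, 69, 70, 69, 69, 70, 70, 74, 77, 77, 76, 71, 71, 72, 71, 72, 72, 71, 70, 70, 70, 70, 71, 71, 71, 71, 71, 71, 71, 72, 72, 72, 72, 72, 74, 74, 74, 74, 74, 72, 74, 73, 74, 74, 74, 74, 80, 110, 114, 115, 121, 153, 188, 204, 202, 202, 205, 227, 240, 240, 240, 240, 240, 240, 240, 240, 240, 240]
bottom row190 [150, 153, 156, 150, 147, 143, 136, 103, 65, 54, 54, 54, 54, 55, 55, 53, 54, 54, 55, 54, 53, 54, 53, 54, 53, 53, 56, 54, 54, 56, 55, 54, 55, 55, 56, 57, 56, 55, 55, 55, 56, 56, 56, 56, 55, 59, 125, 144, 147, 152, 152, 152, 151, 151, 156]
bottom col [154, 149, 149, 153, 150, 148, 144, 114, 58, 57, 56, 56, 55, 54, 54, 53]
[289.2  80.5] 57 @pack top [0.0001 0.0868 0.0536]
[280.8 274.7] 291 @pack top [-0.0011  0.0145  0.0536]
[280.8 324.6] 249 @pack top [-0.0006 -0.0093  0.0536]
[279.2 358.1] 36 @pack top [-0.0009 -0.027   0.0536]
[[0.4561, 0.0996], [0.5662, 0.1012], [0.4633, 0.1068], [0.5585, 0.1089]]
```

```bash
python3 - <<'E'
from h import *
import json
c=json.load(open('w7.json'))
r=lambda u,v,z:ray('wrist',u,v,z,c)[:2].round(4)
print('mouth L/R',r(272.7,95,.085),r(311.3,95,.085)); print('mouth T/B',r(296,61.5,.085),r(296,129.3,.085))
print('slot L/R z.081',r(274.8,95,.081),r(306.2,95,.081),'T/B',r(296,64.8,.081),r(296,123,.081))
print('slot bot L/R z.060',r(278.2,95,.06),r(300.7,95,.06),'T/B',r(296,69.8,.06),r(296,118.8,.06))
a=r(228,165,.085);b=r(353,166,.085);print('plate -y edge mid',(a+b)/2)
for z in(.148,.153,.158): print('packbottom',z,r(262.4,193.5,z),r(300.5,193.5,z),r(282,187.3,z))
p=ctrl.get_obs();print(p['tool_pos'],p['tool_rot'])
E
```

```text
mouth L/R [0.4947 0.1587] [0.5265 0.1593]
mouth T/B [0.513  0.1843] [0.5149 0.1316]
slot L/R z.081 [0.4963 0.1588] [0.5226 0.1594] T/B [0.5132 0.1823] [0.5149 0.1365]
slot bot L/R z.060 [0.4989 0.1593] [0.5191 0.1598] T/B [0.5141 0.1805] [0.5156 0.139 ]
plate -y edge mid [0.51115 0.1004 ]
packbottom 0.148 [0.4903 0.0921] [0.5169 0.0928] [0.5039 0.0969]
packbottom 0.153 [0.4906 0.0936] [0.5165 0.0942] [0.5038 0.0982]
packbottom 0.158 [0.4909 0.095 ] [0.5162 0.0956] [0.5038 0.0996]
[0.50484936 0.07288865 0.19541496] [-2.19881346 -2.24201174  0.0037314 ]
```

```bash
python3 -m creep '[[255,20,2,0,0],[255,45,4,0,0],[255,70,6,0,0],[255,82,7.5,0,0],[255,85,7.5,0,0],[255,85,7.5,20,0],[255,85,7.5,40,0],[255,85,7.5,55,0],[255,85,7.5,55,0],[255,85,7.5,55,0]]'; python3 -m creep '[[255,0,0,4,0],[255,0,0,8,0],[255,0,0,12,0],[255,0,0,15,0],[255,0,0,15,0]]'
```

```text
t: 12.57
tool_pos: [0.5107, 0.1575, 0.1409]
tool_rot: [-2.2, -2.241, 0.004]
contact_force: [0.4, -0.2, -2.0]
opening: 0.024
t: 12.98
tool_pos: [0.5118, 0.1589, 0.1276]
tool_rot: [2.199, 2.243, 0.001]
contact_force: [-0.1, -0.2, 0.2]
opening: 0.024
```

```bash
python3 -m creep '[[255,0,0,3,0],[255,0,0,6,0],[255,0,0,6,0]]'
```

```text
t: 13.23
tool_pos: [0.5123, 0.1591, 0.1274]
tool_rot: [2.198, 2.243, 0.0]
contact_force: [-12.7, -2.6, 25.6]
opening: 0.0237
```

The pack met the mouth's +x bevel (force −13 N in x). Ease up, shift −2 mm in x and try again.

```bash
python3 -m creep '[[255,0,0,-5,0],[255,0,-2,-6,0],[255,0,-2,-6,0],[255,0,-2,-3,0],[255,0,-2,0,0],[255,0,-2,0,0]]'
```

```text
t: 13.73
tool_pos: [0.5085, 0.1587, 0.1191]
tool_rot: [-2.198, -2.243, 0.003]
contact_force: [0.4, 0.4, -3.0]
opening: 0.0235
```

It's through the mouth: z is down to 0.119 with no load. Continue down.

```bash
python3 -m creep '[[255,0,0,4,0],[255,0,0,8,0],[255,0,0,12,0],[255,0,0,16,0],[255,0,0,20,0],[255,0,0,23,0],[255,0,0,23,0],[255,0,0,23,0]]'
```

```text
t: 14.4
tool_pos: [0.5092, 0.1589, 0.0977]
tool_rot: [-2.199, -2.243, 0.001]
contact_force: [-0.5, 1.3, -2.3]
opening: 0.0233
```

```bash
python3 -m creep '[[255,0,0,2,0],[255,0,0,4,0],[255,0,0,4,0],[255,0,0,4,0]]'
```

```text
t: 14.73
tool_pos: [0.5093, 0.1588, 0.0939]
tool_rot: [-2.199, -2.243, 0.0]
contact_force: [-0.6, 0.8, -2.1]
opening: 0.0243
```

```bash
python3 -m creep '[[255,0,0,1.5,0],[255,0,0,3,0],[255,0,0,3,0],[255,0,0,3,0]]' 100
```

```text
t: 15.07
tool_pos: [0.5097, 0.1589, 0.0918]
tool_rot: [2.199, 2.243, 0.001]
contact_force: [-1.8, -0.4, 3.1]
opening: 0.0235
```

```bash
python3 -m creep '[[255,0,0,2,0],[255,0,0,4,0],[255,0,0,4,0],[255,0,0,4,0]]'
```

```text
t: 15.4
tool_pos: [0.5097, 0.1589, 0.0874]
tool_rot: [2.199, 2.243, 0.001]
contact_force: [-1.7, -0.3, 5.2]
opening: 0.0235
```

The spring has engaged: about 7.2 N net, which means about 4.4 mm pressed. Press about 5.5 mm further.

```bash
python3 -m creep '[[255,0,0,2,0],[255,0,0,4,0],[255,0,0,5.5,0],[255,0,0,5.5,0],[255,0,0,5.5,0],[255,0,0,5.5,0],[255,0,0,5.5,0],[255,0,0,5.5,0]]'; python3 -m creep '[[255,0,0,0,0],[255,0,0,0,0],[255,0,0,0,0],[255,0,0,0,0]]'; python3 - <<'E'
from h import *
s=save('scene','s9.png')[170:275,280:385];d=save('side','d9.png')[130:330,240:390];w=save('wrist','w9.png')
o=np.hstack([cv2.resize(s,(260,260)),cv2.resize(d,(195,260)),cv2.resize(w,(345,260))])
cv2.imwrite('pics/c9.png',o[:,:,::-1]); go(.5,.16,.08,.02)
E
```

```text
t: 16.07
tool_pos: [0.5098, 0.159, 0.0825]
tool_rot: [2.199, 2.243, 0.001]
contact_force: [-2.9, -0.9, 7.3]
opening: 0.0237
t: 16.4
tool_pos: [0.5098, 0.1589, 0.0825]
tool_rot: [2.199, 2.243, 0.001]
contact_force: [-2.3, 0.5, 7.5]
opening: 0.0237
t 16.55 pos [0.5098 0.159  0.0825] yang 0.02 zax [ 8.e-04  2.e-04 -1.e+00] q6 0.14 F [-2.5 -0.7  8.2] op 0.0237
shift [ 1.2 -9.8  2.5] turn -0.0 alt 3.1415
```

View pics/c9.png

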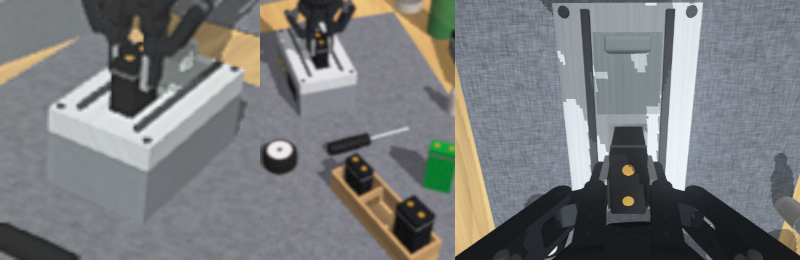

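The pack stands upright in the window, the shutter is open, and the short and thick packs are still in the caddy. By both height and force the contact is pressed about 9.4 mm. Handing in.

```bash
python3 -c "
from station import ctrl
print(ctrl.finish_job())"
```

```text
the job is handed in; nothing more can be done
None
```

I slid the shutter to its open stop and took the tall slim pack from the middle pocket. I then put its lower end upright through the guard window and pressed it onto the contact. I handed in at about 16.6 s, still gripping the pack (grip set to 100 N) and holding it pressed.

**Last checks**
- **Contact:** it is pressed about 9.4 mm of 12. The height drop since first contact and the spring force (about 9.7 N) agree on this.
- **Pack and grip:** the reading is steady, the tool is vertical, and the finger opening is 23.7 mm on the 25 mm pack.
- **Pictures:** the shutter is open, and the short and thick packs are still standing in the caddy.

**What went wrong or disagreed**
- **Finger length:** my first close on the fin missed. The real finger ends sat about 22 mm short of the reported tool point, so I went 18 mm lower and it gripped.
- **Window fit:** the first insertion landed on the window's +x bevel at about 26 N. I lifted, moved about 2 mm in −x, and it went in freely.
- **Side load:** about 2.5 N remains against the window wall.

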